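# Fish a filter frame out of a lamp's filter gate

### The job

A filter frame has slipped deep into the filter gate of the lamp unit, out of reach. With the hooked pick, gently draw it out of the gate's mouth by the hole in its tab, past the sprung catch; then put the pick back down on the bare table and lay the frame flat on the floor of the open grey tray. Leave everything else where it is.

Things in the scene. Friction and masses are not known exactly. Their poses are not given: they have to be found in the camera images.
- lamp: Fixed black lamp unit; a low filter gate in front, mouth facing roughly the robot's right. Origin on the table under the middle of the gate's mouth, +x into the gate, +z up. Gate passage 45 mm wide, x = 0 to 136 (closed there); walls out to y = +-34; clear cover from 62 to 67 mm above the table. Behind it, x = 142 to 287, a black lamp box 130 wide, 125 high.
- mouth (a point): Middle of the gate's mouth at floor level (36 mm above the table); axes as the lamp's. The passage above it is 26 mm high. Outside the mouth an aluminium tongue 22 mm wide, 10 thick, open below, carries the floor on level to x = -45.
- catch (a point): Middle between the gate's two catch rollers, 12 mm inside the mouth, 5 mm above the floor. The steel rollers (radius 8, upright, 9 high) stand 3.5 mm out of the side walls on springs, 2 to 4 N each: drawing the frame between them takes roughly 3 to 10 N, and they keep hold of its sides until its rear end has passed.
- frame: Trapped filter frame: aluminium plate 76 x 42 x 6 mm, amber glass in its rear part, lying flat on the gate floor, at the start wholly inside behind the catch, tab end towards the mouth. Origin: centre of its underside; x along its length, tab end at x = -38, parallel to the lamp's x within a degree or so. About 60 g. Fragile: more than 30 N from the pick breaks it.
- hole (a point): Centre, at the underside, of the rectangular hole through the frame's tab: 18 mm along x, 22 mm along y. In front of it a bar 10 mm long in x and 6 high for the hook to pull on. It lies at x = -19 on the frame.
- pick: Hooked pick lying on the table. Origin: centre of the underside of its black plastic handle (80 mm in x, 18 in y, 26 high); +x to the hook. A steel shaft 5 mm thick, axis 12 mm above the underside, ends in a hook (5 mm thick) straight down to 1 mm above underside level. The shaft telescopes and is clamped (holds 60 N): the hook is anywhere from x = 168 to 192, to be seen or felt. About 80 g.
- tray: Open grey tray, fixed, 150 (x) x 130 (y) mm outside, 17 high, walls and floor 5 mm. Origin: centre of its underside, z up.
- filter_box: Bystander: fixed slotted wooden filter box, 130 x 100 mm, 45 high. Origin: centre of its underside. It and the tray may have changed places.
- spare_frame: Bystander: a second frame of the same kind lying on the table. Origin: centre of its underside. Not to be moved.
- torch: Bystander: black torch lying along its x, 110 mm long, 31 mm thick. Origin: underside, middle.
- lens_cell: Bystander: aluminium lens cell, 48 mm across, 18 high. Origin: centre of its underside.
- collar: Bystander: steel collar, 32 mm across, 14 high. Origin: centre of its underside.
- spectroscope: Bystander: black hand spectroscope, 170 x 55 mm, 35 high. Origin: centre of its underside.

How it is judged (in metres and radians):
On the way:
1. the frame is being drawn by the pick and its front has passed the catch rollers (x of frame in the frame of lamp below 0.042 m and contact force between pick and frame above 0.3 N), for 0.1 s.
At the end, for the whole second after the job is handed in: The frame lies at rest flat (within 6 degrees, either way up) on the tray's floor, inside its walls; the pick lies at rest on the table, its origin less than 30 mm above it, touching neither tray, frame, lamp nor filter box (x of frame in the frame of tray between -0.07 and 0.07 m and y of frame in the frame of tray between -0.06 and 0.06 m and z of frame in the frame of tray below 0.0135 m and angle between the z axis of frame and the z axis of tray, either way round below 0.1 rad and linear speed of each of frame, pick below 0.02 m/s and height (world z) of pick below 0.03 m and contact force between pick and tray below 0.05 N and contact force between pick and frame below 0.05 N and contact force between pick and lamp below 0.05 N and contact force between pick and filter_box below 0.05 N).
It fails at once if the pick loads the frame with more than 30 N (contact force between pick and frame above 30 N).
It fails at once if a bystander is moved by more than 15 mm (distance of any of spare_frame, torch, lens_cell, collar, spectroscope from where it was at the start of the episode above 0.015 m).
It also fails if it takes over 72 s, if anything falls off the work surface, if the arm or the gripper's body presses on something with over 40 N, if the wrist force passes 120 N, or if a joint passes its speed limit or range.

### The arm

A 6-joint arm with a two-finger parallel gripper is mounted at the origin on the work surface. World frame = base frame: x ahead of the robot, y to its left, z up, the work surface at z = 0. Lengths are in m, angles in degrees, forces in N, time in s.
With the tool pointing down it reaches from about 0.375 to 0.9 m from the base axis. Payload 3.1 kg.
Tool frame: the origin (TCP) lies at the very end of the fingers, on their centre line; the grasp point (between the pads) lies 19 mm behind it; z points along the fingers, y is the line along which they close (so a half turn about z gives the same grasp; the last joint's range is limited). The gripper opens to 87 mm and grips with 3 to 60 N. Pads are 19 mm wide; open, the fingers measure 117 mm over their backs; the gripper's body (75 mm by 190 mm) begins 51 mm behind the grasp point.
Start: joints at [-87.577, 30.224, 82.088, -0, 67.689, -10.227], TCP at [0.137, -0.61, 0.184] pointing down, gripper open.
Joint ranges: [-176.69, 176.69], [-43.24, 126.21], [12.49, 139.97], [-82, 262], [0, 151.66], [-163.58, 163.58]. Speed limits (degrees/s): [159.86, 159.86, 180, 180, 180, 180].

### API

Orientations are given as a 3x3 rotation matrix whose columns are the frame's x, y, z axes.
In Python, from rig import * gives the robot as it stands.
- The arm moves only by the tool jog_arm, never from a script. Its arguments are lists of equal length, an entry for each row: "delta_pos": the shift along the world's x, y, z in cm, a list of three; "turn": the turn about the world's z in degrees; "grip": the closure, from 0 (fully open) to 1 (shut). In form: {"delta_pos": [[x, y, z], ...], "turn": [turn, ...], "grip": [grip, ...]}. A call has 1 to 12 rows; each row is the pose to reach, as a shift and turn from the pose commanded when the call began; what a row does not reach only later rows make up. A row lasts 1/8 s, in which the tool goes at most 62.5 mm and 10.7 degrees, less where a joint would pass 70% of its speed; a pose out of reach is approached as far as the arm can. A call with a gripper value outside its range is refused whole. The fingers move at their own pace and stop on an object; the grip force is fixed at half the most. Time passes only in rows, so rows that repeat a pose let the fingers close. It gives the time, the measured TCP pose, the force, the opening and the grip force at its end, in the units of the state.
- read_state(): the state, without advancing time (a new reading comes with each control period).
- capture(name): name is "side" or "top" or "wrist"; returns a dict with "color" (480x640x3 uint8, blue, green, red), "fovy" (degrees; the focal length in pixels is half the picture's height over the tangent of half this angle, whatever the lens; pixels are square), "cx", "cy" (the principal point, pixels), "camera_from_world" (4x4, takes a point from world to camera coordinates). Camera axes: x right, y up, looking along -z (the intrinsics and any distortion apply to the point x, -y, -z); pixel columns grow to the right and rows downward; lengths in m; the calibration is good to about 2 mm. A picture is of the moment at which its call begins. There is no depth.
- hand_in(): hands the job in; it is judged then, once.
The state is a dict: "time_s": time; "joint_positions": joint angles; "qvel": joint speeds; "tau": joint torques, N m; "position": TCP position; "tcp_rot": TCP orientation; "force": force on the tool from outside, world axes, zero at the start; "moment": the same for the moment, N m; "opening": opening from 0.0 (shut) to 1.0 (fully open); "grasp_force": force on a finger pad.
Only numpy, scipy, OpenCV 4.12 (cv2) and the standard library are available. Lean on these libraries where they do the work, as an engineer would, in place of code of your own. Each camera call takes 0.05 s, during which the arm holds its last target. There are 200 camera calls.

## Working session

There is one attempt and no reset: what is moved stays moved. The work goes in short steps, Python scripts to look and compute and a tool call to move; the robot and the scene stay as the last step left them, time stands still between calls to the robot, and variables do not carry over. Pictures are saved under pics/ and viewed, at most 10 in all, crops included, and the job is handed in when it is done.

Besides the shell and the picture viewer there is one more tool, called after ">>>" by a JSON object that holds its "method" and its "body", one argument or row to a line. jog_arm: Moves the arm, as the interface text tells. Its arguments: {"type":"object","properties":{"delta_pos":{"type":"array"},"turn":{"type":"array"},"grip":{"type":"array"}},"required":["delta_pos","turn","grip"]}

```bash
mkdir -p pics; cat > h.py <<'E'
from rig import *
import numpy as np, cv2, json
def snap(cam,name):
    c=capture(cam); cv2.imwrite(f'pics/{name}.png',c['color'])
    json.dump({k:(np.array(c[k]).tolist()) for k in c if k!='color'},open(f'pics/{name}.json','w')); return c
def cal(name): return json.load(open(f'pics/{name}.json'))
def ray(c,u,v,z):
    f=240/np.tan(np.radians(c['fovy'])/2); M=np.array(c['camera_from_world'])
    d=np.array([(u-c['cx'])/f,-(v-c['cy'])/f,-1]); R=M[:3,:3]; o=-R.T@M[:3,3]; d=R.T@d
    return o+d*(z-o[2])/d[2]
def proj(c,p):
    f=240/np.tan(np.radians(c['fovy'])/2); M=np.array(c['camera_from_world'])
    q=M[:3,:3]@np.array(p)+M[:3,3]; return [c['cx']+f*q[0]/-q[2], c['cy']-f*q[1]/-q[2]]
E
python3 - <<'E'
from h import *
for n in('top','side'):
    c=snap(n,n); print({k:c[k] for k in c if k!='color'})
s=read_state(); print(s['position'],s['tcp_rot'],s['force'],s['time_s'])
E
```

```text
{'fovy': 57.36350702358991, 'cx': 319.5687834873159, 'cy': 237.17888931047224, 'camera_from_world': array([[ 0.03980508, -0.99919119, -0.00570269, -0.0852335 ],
       [ 0.9723856 ,  0.03742248,  0.23036015, -0.58709146],
       [-0.22996042, -0.01471472,  0.97308873, -0.83557479],
       [ 0.        ,  0.        ,  0.        ,  1.        ]])}
{'fovy': 42.01228806249447, 'cx': 318.68862824455516, 'cy': 235.25837909013381, 'camera_from_world': array([[-0.88733936, -0.46081313, -0.01673648,  0.46547931],
       [ 0.33691142, -0.67268139,  0.65877951, -0.26896001],
       [-0.31483257,  0.57892228,  0.75214989, -0.8972243 ],
       [ 0.        ,  0.        ,  0.        ,  1.        ]])}
[ 0.1368928  -0.60906176  0.18327156] [[ 9.75711429e-01  2.19059800e-01 -1.07481430e-04]
 [ 2.19059584e-01 -9.75709501e-01  1.96699206e-03]
 [ 3.26018236e-04 -1.94276147e-03 -9.99998060e-01]] [0.42406854 0.65110049 0.45065768] 0.1
```

View pics/top.png

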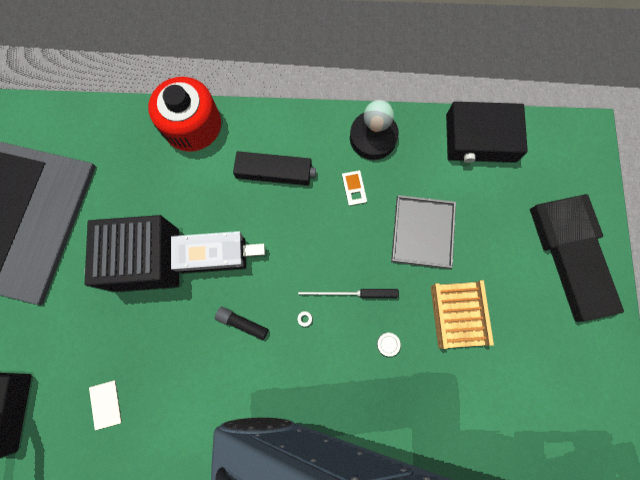

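View pics/side.png

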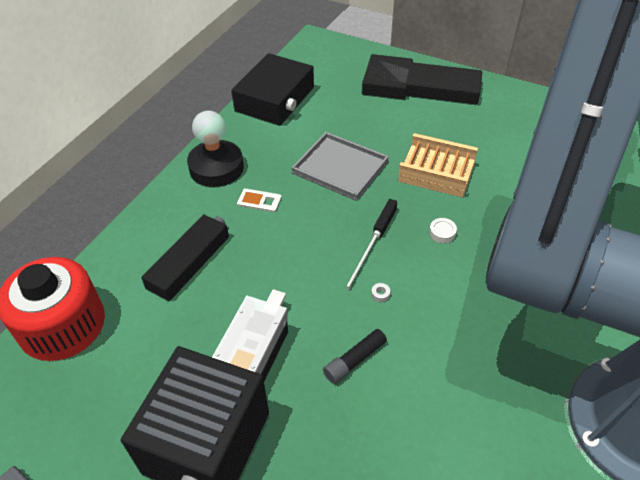

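The top view shows the gate mouth at about (243,250), the tongue to (265,250), the pick handle at (360–398,294), the hook at about (299,293) and the tray at (425,232). The side view agrees. Next, enlarged crops of the gate and pick.

```bash
python3 - <<'E'
import cv2,numpy as np
t=cv2.imread('pics/top.png'); s=cv2.imread('pics/side.png')
r=lambda i,x,y,w,h,k:cv2.resize(i[y:y+h,x:x+w],None,fx=k,fy=k,interpolation=cv2.INTER_CUBIC)
a=r(t,165,222,110,55,7)   # 770x385
b=r(t,290,280,115,28,6.7) # 770x187
cv2.imwrite('pics/c1.png',np.vstack([a[:, :770],b[:, :770]]))
a=r(s,210,285,90,95,6); b=r(s,340,195,60,95,4)
o=np.zeros((570,780,3),np.uint8); o[:, :540]=a; o[:380,540:780]=b
cv2.imwrite('pics/c2.png',o)
E
```

```text
(no output)
```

View pics/c1.png

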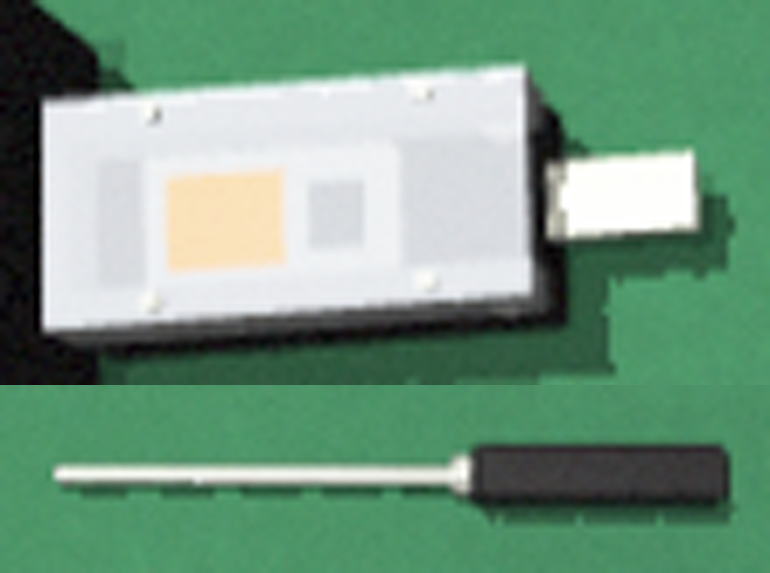

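View pics/c2.png

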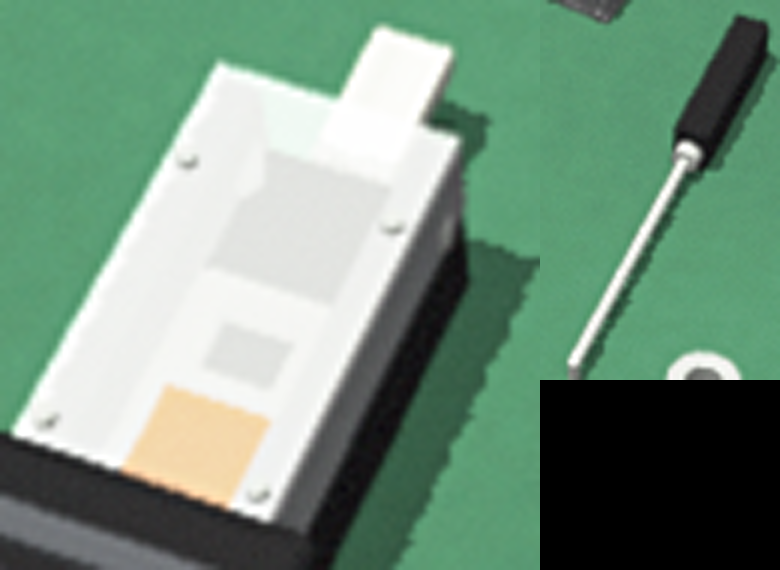

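The crops show the frame's hole (crop 308–364, 180–248), the bar's front edge at x=401, the mouth edge at (525,66)–(532,298), the tongue's end at (695,150–231), and the pick from the hook (54,473) to the handle's end (728,473). The side crop gives the same features.

```bash
python3 - <<'E'
from h import *
t=cal('top'); s=cal('side'); np.set_printoptions(precision=4,suppress=True)
A=lambda x,y,z:ray(t,165+(x+.5)/7-.5,222+(y+.5)/7-.5,z)
P=lambda x,y,z:ray(t,290+(x+.5)/6.7-.5,280+(y-385+.5)/6.7-.5,z)
S=lambda x,y,z:ray(s,210+(x+.5)/6-.5,285+(y+.5)/6-.5,z)
H=lambda x,y,z:ray(s,340+(x-540+.5)/4-.5,195+(y+.5)/4-.5,z)
for n,v in dict(covT=[A(525,66,.067),A(532,298,.067)],covTrear=[A(42,100,.067),A(42,331,.067)],covS=[S(222,62,.067),S(460,140,.067)],
 tongT=[A(693,150,.036),A(697,231,.036)],tongS=[S(378,27,.036),S(453,48,.036)],
 holeT=[A(x,y,.042) for x,y in((308,182),(363,180),(364,246),(310,249))],
 holeS=[S(x,y,.042) for x,y in((228,324),(292,345),(270,388),(203,363))],
 frfront=[A(400,140,.042),A(403,262,.042)],
 glass=[A(165,178,.042),A(283,170,.042),A(284,266,.042),A(168,270,.042)],
 pickT=[P(54,473,.0145),P(452,474,.0145),P(470,446,.026),P(470,500,.026),P(728,446,.026),P(728,500,.026)],
 pickS=[H(571,357,.0145),H(688,150,.0145),H(738,16,.026),H(768,28,.026),H(675,135,.026),H(705,150,.026)]).items():
    print(n,*[q[:2] for q in v])
for n,c,b in(('tray',[(398,197),(456,199),(453,268),(392,264)],.017),):
    q=[ray(t,u,v,b) for u,v in c]; print(n,*[i[:2] for i in q],np.mean(q,0))
for u,v,z,n in((305,319,.014,'collar'),(389,344,.018,'lens'),(217,315,.02,'torchA'),(268,333,.02,'torchB')): print(n,ray(t,u,v,z)[:2])
E
```

```text
covT [0.5971 0.104 ] [0.5277 0.0963]
covTrear [0.5812 0.246 ] [0.5125 0.2378]
covS [0.5966 0.103 ] [0.5293 0.0964]
tongT [0.5803 0.057 ] [0.5553 0.0541]
tongS [0.5795 0.0562] [0.5578 0.0532]
holeT [0.5646 0.1717] [0.5659 0.1551] [0.5457 0.1529] [0.5441 0.1691]
holeS [0.5639 0.1577] [0.5462 0.1556] [0.5447 0.1688] [0.5636 0.1703]
frfront [0.5787 0.1451] [0.5413 0.1408]
glass [0.5642 0.2151] [0.568  0.1796] [0.5387 0.1764] [0.5361 0.2111]
pickT [ 0.4798 -0.0197] [ 0.4845 -0.1456] [ 0.4922 -0.1502] [ 0.4753 -0.1506] [ 0.4953 -0.231 ] [ 0.4785 -0.2309]
pickS [ 0.4818 -0.0228] [ 0.4851 -0.1511] [ 0.4946 -0.2282] [ 0.4791 -0.2272] [ 0.4903 -0.1471] [ 0.4747 -0.1449]
tray [ 0.7007 -0.2323] [ 0.7009 -0.3609] [ 0.5453 -0.3496] [ 0.5489 -0.2192] [ 0.624  -0.2905  0.017 ]
collar [ 0.4256 -0.0379]
lens [ 0.3817 -0.2132]
torchA [0.4263 0.146 ]
torchB [0.3938 0.037 ]
```

>>> {"method": "jog_arm", "body": {
  "delta_pos": [
    [6,5,0],
    [11,10,0],
    [16,15,0],
    [20,20,0],
    [24,25,0],
    [28,30,0],
    [31,35,0],
    [34.8,40,0],
    [34.8,42,0],
    [34.8,42,-4],
    [34.8,42,-9],
    [34.8,42,-12]
  ],
  "turn": [9,18,27,36,45,54,63,72,79.2,79.2,79.2,79.2],
  "grip": [0,0,0,0,0,0,0,0,0,0,0,0]
}}

```text
time_s: 1.6
position: [0.4838, -0.1886, 0.062]
tcp_rot: [[-0.033, 0.999, -0.003], [0.999, 0.033, 0.002], [0.002, -0.003, -1.0]]
force: [-0.0, -0.6, 0.3]
opening: 0.998
grasp_force: 0.0
```

```bash
python3 - <<'E'
from h import *
s=read_state(); print(s['position'],s['tcp_rot'],s['force'],s['joint_positions'])
E
```

```text
[ 0.4837759  -0.18859472  0.0619583 ] [[-0.03308547  0.99944888 -0.00270039]
 [ 0.99945084  0.03309026  0.00174719]
 [ 0.00183559 -0.0026411  -0.99999483]] [-0.03631852 -0.60107377  0.33240311] [-3.36398526e+01  3.29489994e+01  1.03286725e+02 -3.41248043e-03
  4.39485430e+01 -3.55335379e+01]
```

>>> {"method": "jog_arm", "body": {
  "delta_pos": [
    [0.1,0,-3],
    [0.1,0,-5],
    [0.1,0,-5.8],
    [0.1,0,-5.8],
    [0.1,0,-5.8],
    [0.1,0,-5.8],
    [0.1,0,-5.8],
    [0.1,0,-5.8],
    [0.1,0,-5.8],
    [0.1,0,-5.8]
  ],
  "turn": [0,0,0,0,0,0,0,0,0,0],
  "grip": [0,0,0,0,0.8,1,1,1,1,1]
}}

```text
time_s: 2.85
position: [0.4859, -0.1898, 0.0062]
tcp_rot: [[-0.032, 0.999, -0.0], [0.999, 0.032, 0.0], [0.0, -0.0, -1.0]]
force: [-0.5, 0.3, 0.1]
opening: 0.403
grasp_force: 0.0
```

>>> {"method": "jog_arm", "body": {
  "delta_pos": [
    [0,0,0],
    [0,0,0],
    [0,0,0],
    [0,0,0],
    [0,0,0],
    [0,0,0]
  ],
  "turn": [0,0,0,0,0,0],
  "grip": [1,1,1,1,1,1]
}}

```text
time_s: 3.6
position: [0.4859, -0.1898, 0.0061]
tcp_rot: [[-0.032, 0.999, -0.0], [0.999, 0.032, 0.0], [0.0, -0.0, -1.0]]
force: [0.2, 1.1, -0.3]
opening: 0.006
grasp_force: 0.0
```

```bash
python3 - <<'E'
from h import *
a=snap('top','t2')['color']; b=snap('side','s2')['color']
r=lambda i,x,y,w,h:cv2.resize(i[y:y+h,x:x+w],(400,600))
print(read_state()['position'],read_state()['opening'])
cv2.imwrite('pics/c3.png',np.hstack([r(a,280,230,140,210),r(b,320,120,160,240)]))
E
```

```text
[ 0.48589566 -0.18979273  0.00613883] 0.004405295954333241
```

View pics/c3.png

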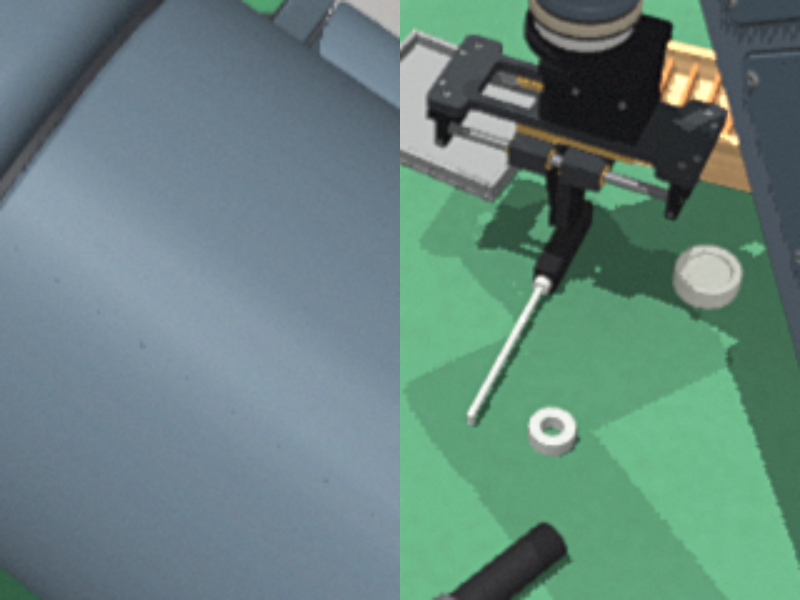

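The pick is almost where it was: hook at side (349,287), ferrule at (378,233). The fingers look to have closed beside or above the handle, so I'll check where the calibration puts the TCP.

```bash
python3 - <<'E'
from h import *
c=cal('s2'); s=read_state(); p=np.array(s['position'])
for dz in(0,.019,.06): 
    q=proj(c,p+[0,0,dz]); print(q,'crop',(q[0]-320)*2.5+400,(q[1]-120)*2.5)
print(proj(cal('side'),[.485,-.189,.026]),proj(cal('top'),[.485,-.189,.026]))
a=cv2.imread('pics/s2.png'); b=cv2.imread('pics/side.png')
cut=lambda i:cv2.resize(i[170:250,350:420],None,fx=5.6,fy=5.6,interpolation=cv2.INTER_CUBIC)
cv2.imwrite('pics/c4.png',np.hstack([cut(b),cut(a)]))
E
```

```text
[np.float64(384.50954921565454), np.float64(220.9464964894578)] crop 561.2738730391363 252.36624122364447
[np.float64(385.1596593891603), np.float64(213.91176988497278)] crop 562.8991484729008 234.77942471243196
[np.float64(386.6195479186699), np.float64(198.1145756605809)] crop 566.5488697966748 195.28643915145224
[np.float64(385.46824049325676), np.float64(214.0325534015986)] [np.float64(378.1740206620377), np.float64(292.8231426463344)]
```

View pics/c4.png

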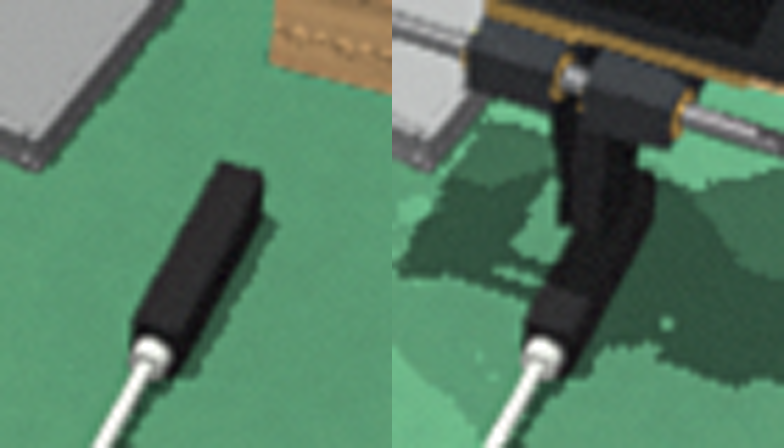

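```bash
python3 - <<'E'
from h import *
w=snap('wrist','w2'); print(w['camera_from_world'],w['fovy'])
a=cv2.imread('pics/s2.png')
g=lambda i:(255*(i/255.)**0.4).astype(np.uint8)
s=cv2.resize(g(a[165:245,355:415]),(400,533),interpolation=cv2.INTER_CUBIC)
o=np.zeros((533,800,3),np.uint8); o[:,:400]=s; o[:300,400:]=cv2.resize(g(w['color']),(400,300))
cv2.imwrite('pics/c5.png',o)
E
```

```text
[[ 0.99946103  0.03281151 -0.00102329 -0.47820362]
 [-0.03204218  0.96830111 -0.24772214  0.18553591]
 [-0.00713728  0.24762142  0.96883058 -0.16683031]
 [ 0.          0.          0.          1.        ]] 63.92694091025107
```

View pics/c5.png

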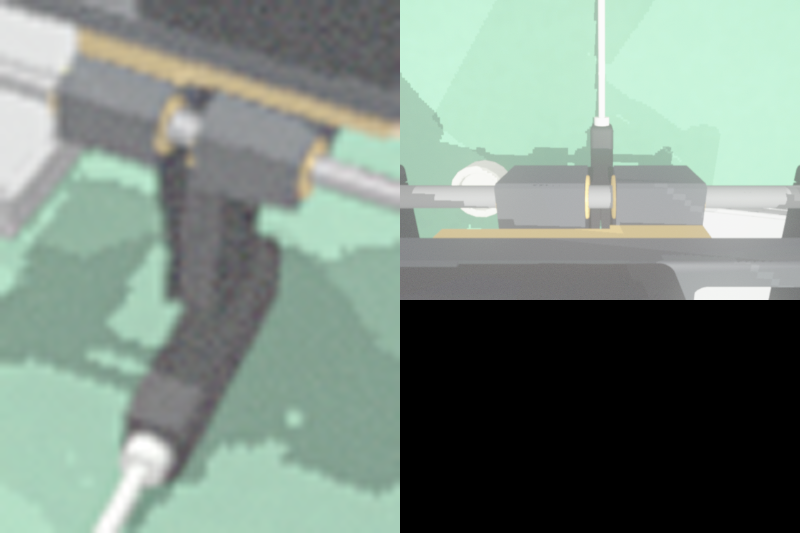

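Telling whether the fingers hold the handle from this picture is unreliable: the carriages look partly apart, but the opening reads shut. A small lift will settle it.

>>> {"method": "jog_arm", "body": {
  "delta_pos": [
    [0,0,0.5],
    [0,0,1.5],
    [0,0,3],
    [0,0,5],
    [0,0,7],
    [0,0,7]
  ],
  "turn": [0,0,0,0,0,0],
  "grip": [1,1,1,1,1,1]
}}

```text
time_s: 4.5
position: [0.4873, -0.1907, 0.0784]
tcp_rot: [[-0.032, 0.999, 0.004], [0.999, 0.032, -0.003], [-0.003, 0.004, -1.0]]
force: [0.0, -0.7, -0.7]
opening: 0.003
grasp_force: 0.0
```

```bash
python3 - <<'E'
from h import *
a=snap('side','s3')['color']; w=snap('wrist','w3')['color']; s=read_state(); print(s['opening'],s['grasp_force'],s['force'])
print(proj(cal('s3'),s['position']),proj(cal('w3'),s['position']),proj(cal('w2'),[.4859,-.1898,.006]))
g=lambda i:(255*(i/255.)**0.5).astype(np.uint8)
o=np.zeros((533,800,3),np.uint8); o[:,:400]=cv2.resize(g(a[120:280,330:450]),(400,533),interpolation=cv2.INTER_CUBIC); o[:300,400:]=cv2.resize(g(w),(400,300))
cv2.imwrite('pics/c6.png',o)
E
```

```text
0.002958494049283607 0.0 [0.29835949 0.19585293 0.35194044]
[np.float64(386.9876031245259), np.float64(193.94418610151)] [np.float64(321.69576425163626), np.float64(260.6277594423932)] [np.float64(322.7777975345318), np.float64(261.6834031109494)]
```

View pics/c6.png

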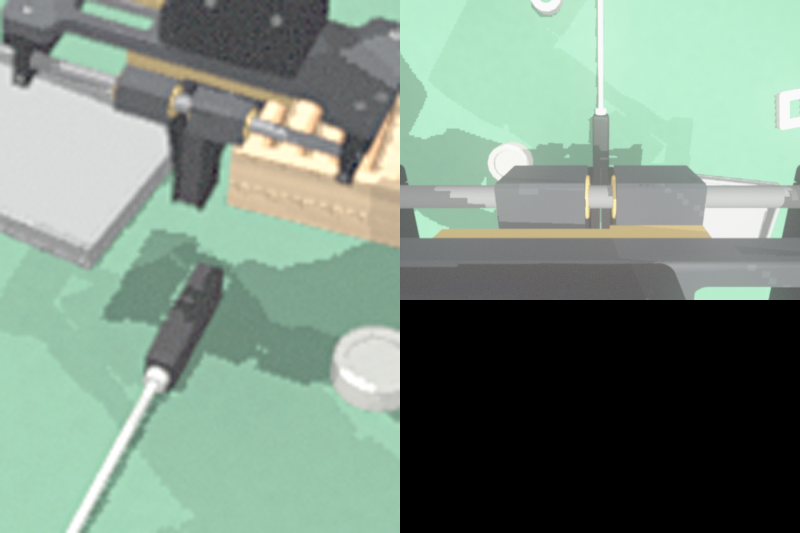

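The pick stayed on the table. The real fingertip is at side pixel (387,182), while the reported TCP projects to (387,194). So the fingers really end about 25–30 mm above the reported z. I'll descend by feel, touching the table to set the true zero.

>>> {"method": "jog_arm", "body": {
  "delta_pos": [
    [-0.1,0,0],
    [-0.1,0,0],
    [-0.1,0,0],
    [-0.1,0,0],
    [-0.1,0,-2],
    [-0.1,0,-4],
    [-0.1,0,-6],
    [-0.1,0,-7.5],
    [-0.1,0,-8.5],
    [-0.1,0,-9.2],
    [-0.1,0,-9.4],
    [-0.1,0,-9.4]
  ],
  "turn": [0,0,0,0,0,0,0,0,0,0,0,0],
  "grip": [0,0,0,0,0,0,0,0,0,0,0,0]
}}

```text
time_s: 6.1
position: [0.4851, -0.1899, -0.0177]
tcp_rot: [[-0.032, 0.999, 0.0], [0.999, 0.032, -0.0], [-0.0, 0.0, -1.0]]
force: [0.8, 0.4, -0.0]
opening: 0.995
grasp_force: 0.0
```

>>> {"method": "jog_arm", "body": {
  "delta_pos": [
    [0,0,-0.2],
    [0,0,-0.4],
    [0,0,-0.4]
  ],
  "turn": [0,0,0],
  "grip": [0,0,0]
}}

```text
time_s: 6.48
position: [0.4849, -0.1898, -0.0219]
tcp_rot: [[-0.032, 0.999, -0.0], [0.999, 0.032, 0.0], [0.0, -0.0, -1.0]]
force: [-0.5, -0.6, -0.1]
opening: 0.999
grasp_force: 0.0
```

>>> {"method": "jog_arm", "body": {
  "delta_pos": [
    [0,0,-0.2],
    [0,0,-0.2]
  ],
  "turn": [0,0],
  "grip": [0,0]
}}

```text
time_s: 6.72
position: [0.4848, -0.1897, -0.024]
tcp_rot: [[-0.032, 0.999, -0.0], [0.999, 0.032, 0.0], [0.0, -0.0, -1.0]]
force: [-0.6, -0.1, 1.1]
opening: 0.999
grasp_force: 0.0
```

>>> {"method": "jog_arm", "body": {
  "delta_pos": [
    [0,0,-0.15],
    [0,0,-0.15]
  ],
  "turn": [0,0],
  "grip": [0,0]
}}

```text
time_s: 6.98
position: [0.4848, -0.1897, -0.0255]
tcp_rot: [[-0.032, 0.999, -0.0], [0.999, 0.032, 0.0], [0.0, -0.0, -1.0]]
force: [-0.2, 0.5, 0.1]
opening: 1.001
grasp_force: 0.0
```

>>> {"method": "jog_arm", "body": {
  "delta_pos": [
    [0,0,0],
    [0,0,0],
    [0,0,0],
    [0,0,0],
    [0,0,0],
    [0,0,0],
    [0,0,0],
    [0,0,0],
    [0,0,0],
    [0,0,0],
    [0,0,0],
    [0,0,0]
  ],
  "turn": [0,0,0,0,0,0,0,0,0,0,0,0],
  "grip": [1,1,1,1,1,1,1,1,1,1,1,1]
}}

```text
time_s: 8.48
position: [0.485, -0.1899, -0.0253]
tcp_rot: [[-0.032, 0.999, 0.0], [0.999, 0.032, -0.0], [-0.0, 0.0, -1.0]]
force: [0.1, -0.3, -0.4]
opening: 0.202
grasp_force: 30.0
```

Gripped: opening 0.20, 30 N. Now lift, turn to the lamp's axis and stage the hook in front of the tongue.

>>> {"method": "jog_arm", "body": {
  "delta_pos": [
    [0,0,0.5],
    [0,0,1.5],
    [0,0,3],
    [0,0,4.4],
    [2.5,1.5,4.4],
    [5.5,3,4.4],
    [8.5,4.5,4.4],
    [10.4,5.3,4.4],
    [10.4,5.3,4.4],
    [10.4,5.3,4.4],
    [10.4,5.3,4.4]
  ],
  "turn": [0,0,0,0,1,2,3.5,4.5,4.5,4.5,4.5],
  "grip": [1,1,1,1,1,1,1,1,1,1,1]
}}

```text
time_s: 9.85
position: [0.5877, -0.1371, 0.0188]
tcp_rot: [[-0.11, 0.994, -0.001], [0.994, 0.11, 0.0], [0.0, -0.001, -1.0]]
force: [0.0, 0.5, -0.9]
opening: 0.205
grasp_force: 30.0
```

```bash
python3 - <<'E'
from h import *
s=read_state(); p=np.array(s['position']); print(p,s['tcp_rot'][:,0],s['opening'])
t=snap('top','t4'); d=snap('side','s4')
e=np.array([-.1106,.9939,0]); 
hk=np.array([*(p+e*.168)[:2],.045+.0135]); print('expected hook top',hk,proj(t,hk),proj(d,hk))
r=lambda i,x,y,w,h,k:cv2.resize(i[y:y+h,x:x+w],None,fx=k,fy=k,interpolation=cv2.INTER_CUBIC)
a=r(t['color'],235,225,80,50,5); b=r(d['color'],250,220,80,110,5)
o=np.zeros((550,800,3),np.uint8); o[:250,:400]=a; o[:550,400:]=b
cv2.imwrite('pics/c7.png',o)
E
```

```text
[ 0.58765321 -0.13709519  0.01875788] [-1.09602429e-01  9.93975383e-01  4.96145798e-04] 0.20503512613994176
expected hook top [0.56907241 0.02988001 0.0585    ] [np.float64(274.84263846965683), np.float64(246.40624524191676)] [np.float64(285.29801128824977), np.float64(271.4597529331686)]
```

View pics/c7.png

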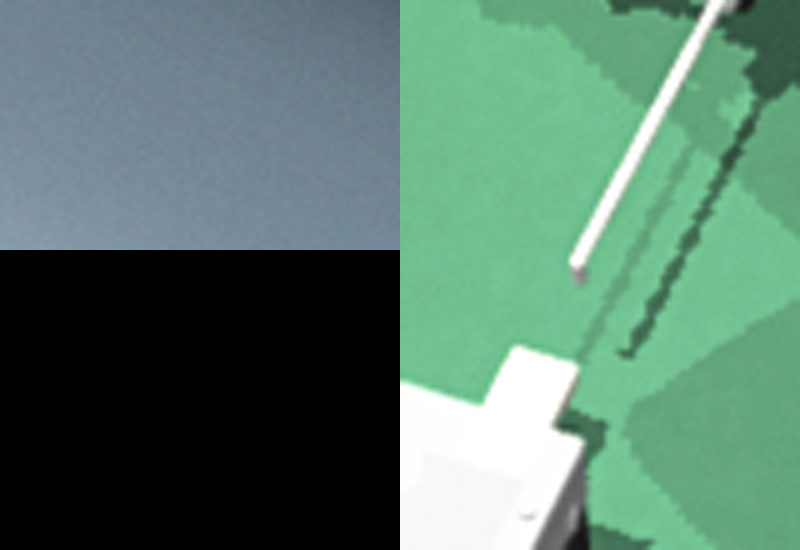

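Hook top is at side (285.4,272.4) against an expected (285.3,271.5), so the hook lies about 168 mm from the TCP and in line with the tongue. Insert above the frame.

>>> {"method": "jog_arm", "body": {
  "delta_pos": [
    [-0.08,1.4,0],
    [-0.24,2.8,0],
    [-0.4,4.2,0],
    [-0.55,5.6,0],
    [-0.7,7,0],
    [-0.86,8.4,0],
    [-1.02,9.8,0],
    [-1.17,11.2,0],
    [-1.3,12.3,0],
    [-1.42,13.4,0],
    [-1.42,13.4,0]
  ],
  "turn": [0,0,0,0,0,0,0,0,0,0,0],
  "grip": [1,1,1,1,1,1,1,1,1,1,1]
}}

```text
time_s: 11.32
position: [0.5744, -0.002, 0.0186]
tcp_rot: [[-0.112, 0.994, -0.0], [0.994, 0.112, 0.0], [0.0, -0.0, -1.0]]
force: [0.1, -0.7, -1.3]
opening: 0.205
grasp_force: 30.0
```

>>> {"method": "jog_arm", "body": {
  "delta_pos": [
    [0,-0.1,-0.2],
    [0,-0.1,-0.4],
    [0,-0.1,-0.6],
    [0,-0.1,-0.7],
    [0,-0.1,-0.7]
  ],
  "turn": [0,0,0,0,0],
  "grip": [1,1,1,1,1]
}}

```text
time_s: 11.95
position: [0.5746, -0.0039, 0.0115]
tcp_rot: [[-0.11, 0.994, -0.0], [0.994, 0.11, 0.0], [0.0, -0.0, -1.0]]
force: [1.2, -0.0, -1.5]
opening: 0.2
grasp_force: 30.0
```

No vertical load, so the hook is in the hole. Pull gently.

>>> {"method": "jog_arm", "body": {
  "delta_pos": [
    [0.03,-0.3,0],
    [0.07,-0.6,0],
    [0.1,-0.9,0],
    [0.13,-1.2,0],
    [0.16,-1.4,0],
    [0.18,-1.6,0]
  ],
  "turn": [0,0,0,0,0,0],
  "grip": [1,1,1,1,1,1]
}}

```text
time_s: 12.7
position: [0.5765, -0.0199, 0.0116]
tcp_rot: [[-0.111, 0.994, -0.0], [0.994, 0.111, 0.0], [0.0, -0.0, -1.0]]
force: [0.6, 1.3, -1.2]
opening: 0.204
grasp_force: 30.0
```

```bash
python3 - <<'E'
from h import *
s=read_state(); print(s['position'],s['force'],s['moment'])
t=snap('side','s5')
cv2.imwrite('pics/c8.png',cv2.resize(t['color'][280:390,200:320],None,fx=5,fy=5,interpolation=cv2.INTER_CUBIC))
E
```

```text
[ 0.5764899  -0.01993527  0.01162521] [ 0.57028083  1.30188366 -1.21576886] [ 0.04172885 -0.09116836 -0.01587416]
```

```bash
cat >> h.py <<'E'
def amber(img,c,box=(200,280,330,400),z=.042):
    x0,y0,x1,y1=box; i=cv2.cvtColor(img[y0:y1,x0:x1],cv2.COLOR_BGR2HSV)
    m=cv2.inRange(i,(8,50,90),(25,255,255)); k=cv2.moments(m,True)
    if k['m00']<5: return None
    return k['m00'],ray(c,x0+k['m10']/k['m00'],y0+k['m01']/k['m00'],z)
E
python3 - <<'E'
from h import *
for n in('side','s4','s5'): print(n,amber(cv2.imread(f'pics/{n}.png'),cal(n)))
E
```

```text
side (306.0, array([0.55252283, 0.19157061, 0.042     ]))
s4 (46.0, array([0.55215262, 0.19834646, 0.042     ]))
s5 (16.0, array([0.5507855, 0.2038406, 0.042    ]))
```

>>> {"method": "jog_arm", "body": {
  "delta_pos": [
    [0.03,-0.3,0],
    [0.07,-0.6,0],
    [0.1,-0.9,0],
    [0.13,-1.2,0],
    [0.17,-1.5,0],
    [0.2,-1.8,0],
    [0.23,-2.1,0]
  ],
  "turn": [0,0,0,0,0,0,0],
  "grip": [1,1,1,1,1,1,1]
}}

```text
time_s: 13.62
position: [0.5784, -0.0401, 0.0115]
tcp_rot: [[-0.109, 0.994, -0.001], [0.994, 0.109, 0.002], [0.002, -0.001, -1.0]]
force: [-0.6, 5.4, -1.4]
opening: 0.198
grasp_force: 30.0
```

Catch engaged at 5.4 N. I'll draw on until the frame sticks out but the rollers still hold its rear; the gripper can take it from there.

>>> {"method": "jog_arm", "body": {
  "delta_pos": [
    [0.03,-0.3,0],
    [0.07,-0.6,0],
    [0.1,-0.9,0],
    [0.13,-1.2,0],
    [0.17,-1.5,0],
    [0.2,-1.8,0],
    [0.23,-2.1,0],
    [0.27,-2.4,0],
    [0.3,-2.7,0],
    [0.33,-3,0],
    [0.37,-3.3,0],
    [0.4,-3.6,0]
  ],
  "turn": [0,0,0,0,0,0,0,0,0,0,0,0],
  "grip": [1,1,1,1,1,1,1,1,1,1,1,1]
}}

```text
time_s: 15.12
position: [0.5827, -0.0769, 0.0116]
tcp_rot: [[-0.111, 0.994, -0.0], [0.994, 0.111, 0.0], [0.0, -0.0, -1.0]]
force: [-0.3, 3.4, -1.1]
opening: 0.204
grasp_force: 30.0
```

>>> {"method": "jog_arm", "body": {
  "delta_pos": [
    [0.04,-0.35,0],
    [0.08,-0.7,0],
    [0.12,-1.05,0],
    [0.16,-1.4,0],
    [0.2,-1.75,0],
    [0.23,-2.1,0],
    [0.27,-2.45,0],
    [0.31,-2.8,0],
    [0.35,-3.2,0],
    [0.4,-3.6,0],
    [0.45,-4.0,0],
    [0.45,-4.0,0]
  ],
  "turn": [0,0,0,0,0,0,0,0,0,0,0,0],
  "grip": [1,1,1,1,1,1,1,1,1,1,1,1]
}}

```text
time_s: 16.62
position: [0.5877, -0.1179, 0.0118]
tcp_rot: [[-0.111, 0.994, 0.001], [0.994, 0.111, -0.001], [-0.001, 0.001, -1.0]]
force: [-0.3, 1.1, -1.3]
opening: 0.202
grasp_force: 30.0
```

```bash
python3 - <<'E'
from h import *
s=read_state(); p=np.array(s['position']); print(p,s['force'],s['tcp_rot'][:,0])
e=np.array([-.1106,.9939,0]); M=np.array([.563,.1,.042])
t=snap('side','s6')
print('lamp along',(p-M)@e)
q=lambda x,y:proj(t,M+e*x+np.array([-.9939,-.1106,0])*y)
print('exp frame corners',[np.round(q(x,y)) for x,y in((-.063,-.021),(-.063,.021),(0,.021),(0,-.021))])
cv2.imwrite('pics/c8.png',cv2.resize(t['color'][220:360,220:340],(600,600*140//120),interpolation=cv2.INTER_CUBIC)[:600])
E
```

```text
[ 0.58773669 -0.11785211  0.01177989] [-0.31657301  1.07910614 -1.25476097] [-0.11074588  0.99384785 -0.00134499]
lamp along -0.219259087188173
exp frame corners [array([271., 277.]), array([295., 284.]), array([280., 315.]), array([255., 307.])]
```

View pics/c8.png

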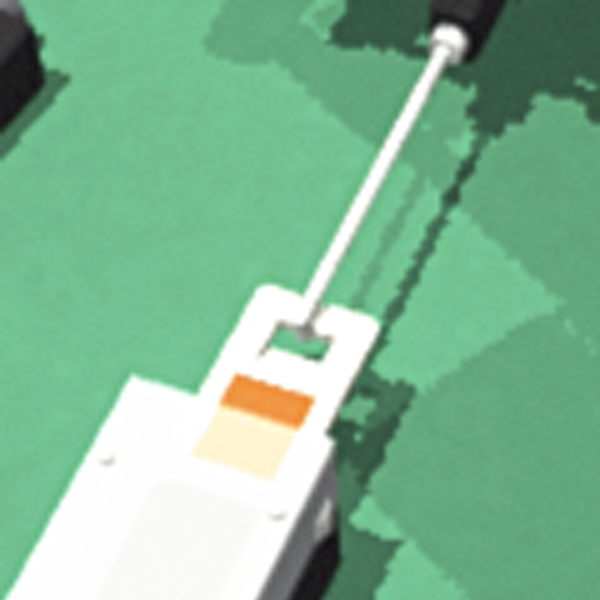

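The hook sits in the hole, and the frame stands out of the mouth by about 63 mm, straight, with its rear still in the catch. Unhook, lift, and return the pick to its old spot.

>>> {"method": "jog_arm", "body": {
  "delta_pos": [
    [-0.04,0.4,0],
    [-0.05,0.5,0.4],
    [-0.05,0.5,1.2],
    [-0.05,0.5,2.5],
    [-0.05,0.5,4],
    [-2.5,-1.5,4],
    [-5,-3.5,4],
    [-8,-6,4],
    [-10.3,-7.2,4],
    [-10.3,-7.2,2],
    [-10.3,-7.2,-1],
    [-10.3,-7.2,-2.8]
  ],
  "turn": [0,0,0,0,0,-1,-2,-3.5,-4.5,-4.5,-4.5,-4.5],
  "grip": [1,1,1,1,1,1,1,1,1,1,1,1]
}}

```text
time_s: 18.18
position: [0.4846, -0.1893, -0.0163]
tcp_rot: [[-0.032, 0.999, 0.001], [0.999, 0.032, -0.0], [-0.0, 0.001, -1.0]]
force: [0.1, 0.0, -0.6]
opening: 0.204
grasp_force: 30.0
```

>>> {"method": "jog_arm", "body": {
  "delta_pos": [
    [0,0,-0.3],
    [0,0,-0.6],
    [0,0,-0.75],
    [0,0,-0.83],
    [0,0,-0.83]
  ],
  "turn": [0,0,0,0,0],
  "grip": [1,1,1,1,1]
}}

```text
time_s: 18.8
position: [0.4845, -0.1889, -0.0243]
tcp_rot: [[-0.032, 0.999, 0.0], [0.999, 0.032, -0.0], [-0.0, 0.0, -1.0]]
force: [1.2, -0.4, -0.2]
opening: 0.209
grasp_force: 30.0
```

>>> {"method": "jog_arm", "body": {
  "delta_pos": [
    [0,0,-0.1],
    [0,0,-0.1],
    [0,0,-0.1],
    [0,0,-0.1],
    [0,0,-0.1],
    [0,0,-0.1],
    [0,0,-0.1],
    [0,0,-0.1],
    [0,0,1],
    [0,0,4],
    [0,0,8],
    [0,0,10]
  ],
  "turn": [0,0,0,0,0,0,0,0,0,0,0,0],
  "grip": [1,0,0,0,0,0,0,0,0,0,0,0]
}}

```text
time_s: 20.3
position: [0.4852, -0.1893, 0.078]
tcp_rot: [[-0.032, 0.999, 0.003], [0.999, 0.032, -0.002], [-0.002, 0.003, -1.0]]
force: [-0.2, -0.3, -0.5]
opening: 0.996
grasp_force: 0.0
```

>>> {"method": "jog_arm", "body": {
  "delta_pos": [
    [1.6,5,0],
    [3.2,10,0],
    [4.8,15,0],
    [6.4,20,0],
    [8,24,0],
    [8.2,25.4,0],
    [8.2,25.4,0],
    [8.2,25.4,0]
  ],
  "turn": [0.5,1,2,3,4,4.5,4.5,4.5],
  "grip": [0,0,0,0,0,0,0,0]
}}

```text
time_s: 21.3
position: [0.5657, 0.064, 0.0754]
tcp_rot: [[-0.109, 0.994, -0.001], [0.994, 0.109, -0.0], [-0.0, -0.001, -1.0]]
force: [-0.1, -0.4, 0.1]
opening: 0.997
grasp_force: 0.0
```

```bash
python3 - <<'E'
from h import *
s=read_state(); print(s['position'],s['tcp_rot'][:,0],s['opening'])
c=snap('side','s7'); w=snap('wrist','w7')
# pick still where it was? hook & ferrule pixels compared with the first view
o=cv2.imread('pics/side.png'); d=cv2.absdiff(c['color'],o)[225:290,340:385].max(2)
print((d>60).mean())
e=np.array([-.1106,.9939,0]); l=np.array([-.9939,-.1106,0]); M=np.array([.563,.1,.042])
# frame's edges across at lamp x=-.05 and front edge, from side s6 (unobstructed) gray profiles
for n in('s6',):
    t=cal(n); g=cv2.imread(f'pics/{n}.png').astype(float)
    def prof(p,dr,rng):
        out=[]
        for a in rng:
            u,v=proj(t,p+dr*a); px=cv2.getRectSubPix(g[:,:,2].astype(np.float32),(1,1),(u,v)); out.append(int(px[0,0]))
        return out
    r=np.arange(-.030,.0301,.001)
    for x in(-.06,-.033,-.028): print(x,prof(M+e*x,l,r))
    print('front',prof(M+l*.013,e,np.arange(-.075,-.05,.001)))
E
```

```text
[0.56570805 0.06397594 0.07544617] [-1.09470013e-01  9.93990032e-01 -3.64229640e-04] 0.9965870616204566
0.06188034188034188
-0.06 [114, 114, 113, 113, 112, 111, 109, 122, 156, 221, 255, 255, 255, 255, 255, 255, 255, 255, 255, 255, 255, 255, 255, 255, 254, 255, 254, 252, 232, 192, 173, 175, 208, 238, 250, 254, 255, 255, 255, 255, 255, 255, 255, 255, 255, 255, 255, 255, 255, 255, 255, 240, 204, 139, 70, 75, 88, 104, 113, 116, 116]
-0.033 [114, 113, 113, 113, 111, 108, 110, 131, 180, 243, 255, 255, 255, 255, 255, 255, 255, 255, 255, 255, 255, 255, 254, 255, 255, 255, 255, 255, 255, 255, 255, 255, 255, 255, 254, 255, 254, 255, 255, 255, 255, 254, 255, 255, 255, 255, 255, 255, 255, 254, 250, 233, 177, 105, 77, 71, 88, 95, 96, 100, 104]
-0.028 [113, 114, 113, 112, 111, 109, 106, 140, 194, 235, 254, 255, 255, 255, 253, 249, 243, 238, 239, 239, 237, 239, 239, 241, 240, 236, 236, 239, 241, 242, 237, 235, 238, 241, 243, 238, 234, 237, 239, 239, 238, 234, 239, 245, 250, 254, 254, 255, 255, 255, 254, 227, 186, 132, 106, 100, 100, 100, 100, 101, 101]
front [103, 103, 104, 104, 102, 97, 94, 95, 103, 147, 198, 226, 251, 255, 255, 255, 255, 255, 255, 255, 255, 255, 255, 255, 255]
```

Frame edges are centred on the lamp axis to within 1 mm. Descend around its tab and grip.

>>> {"method": "jog_arm", "body": {
  "delta_pos": [
    [0.12,0,-2],
    [0.12,0,-4],
    [0.12,0,-6],
    [0.12,0,-7],
    [0.12,0,-7.2],
    [0.12,0,-7.2],
    [0.12,0,-7.2],
    [0.12,0,-7.2],
    [0.12,0,-7.2],
    [0.12,0,-7.2],
    [0.12,0,-7.2],
    [0.12,0,-7.2]
  ],
  "turn": [0,0,0,0,0,0,0,0,0,0,0,0],
  "grip": [0,0,0,0,0,1,1,1,1,1,1,1]
}}

```text
time_s: 22.9
position: [0.5684, 0.0652, 0.004]
tcp_rot: [[-0.111, 0.994, 0.002], [0.994, 0.111, -0.0], [-0.0, 0.002, -1.0]]
force: [0.7, 0.1, 5.0]
opening: 0.287
grasp_force: 2.5
```

The fingers closed on top of the frame (upward 5 N), so the true tip is about 38 mm above the reported z. Raise, reopen, and go deeper.

>>> {"method": "jog_arm", "body": {
  "delta_pos": [
    [0,0,0.5],
    [0,0,0.8],
    [0,0,0.8],
    [0,0,0.8],
    [0,0,0.8],
    [0,0,0.8],
    [0,0,0.8],
    [0,0,0.8],
    [0,0,0.8]
  ],
  "turn": [0,0,0,0,0,0,0,0,0],
  "grip": [1,0,0,0,0,0,0,0,0]
}}

```text
time_s: 24.02
position: [0.5675, 0.0652, 0.0113]
tcp_rot: [[-0.111, 0.994, -0.0], [0.994, 0.111, 0.0], [0.0, -0.0, -1.0]]
force: [-0.9, 0.4, -0.4]
opening: 0.964
grasp_force: 0.0
```

>>> {"method": "jog_arm", "body": {
  "delta_pos": [
    [-0.1,0,-0.6],
    [-0.1,0,-1.3],
    [-0.1,0,-2],
    [-0.1,0,-2],
    [-0.1,0,-2],
    [-0.1,0,-2],
    [-0.1,0,-2],
    [-0.1,0,-2],
    [-0.1,0,-2],
    [-0.1,0,-2],
    [-0.1,0,-2]
  ],
  "turn": [0,0,0,0,0,0,0,0,0,0,0],
  "grip": [0,0,0,0,1,1,1,1,1,1,1]
}}

```text
time_s: 25.4
position: [0.5668, 0.0652, -0.0086]
tcp_rot: [[-0.11, 0.994, 0.001], [0.994, 0.11, 0.0], [-0.0, 0.001, -1.0]]
force: [1.0, 0.1, 0.9]
opening: 0.474
grasp_force: 30.0
```

Opening 41 mm at 30 N: the frame is held. Pull it clear of the catch.

>>> {"method": "jog_arm", "body": {
  "delta_pos": [
    [0.04,-0.4,0],
    [0.09,-0.8,0],
    [0.13,-1.2,0],
    [0.18,-1.6,0],
    [0.22,-2,0],
    [0.27,-2.4,0],
    [0.33,-3,0],
    [0.44,-4,0],
    [0.55,-5,0],
    [0.6,-5.5,0.5],
    [0.6,-5.5,3],
    [0.6,-5.5,6]
  ],
  "turn": [0,0,0,0,0,0,0,0,0,0,0,0],
  "grip": [1,1,1,1,1,1,1,1,1,1,1,1]
}}

```text
time_s: 26.9
position: [0.5718, 0.0098, 0.0516]
tcp_rot: [[-0.11, 0.994, -0.002], [0.994, 0.11, 0.0], [0.0, -0.002, -1.0]]
force: [0.6, 0.1, 0.2]
opening: 0.474
grasp_force: 30.0
```

```bash
python3 - <<'E'
from h import *
s=read_state(); print(s['position'],s['tcp_rot'][:,0],s['opening'],s['force'],s['joint_positions'])
c=snap('side','s8')
print(proj(c,[.57,.02,.1]), amber(c['color'],c,(200,200,360,400),.095))
print('amber at gate?',amber(c['color'],c,(200,300,300,400),.042))
# tray orientation: long edges
t=cal('top'); g=cv2.imread('pics/top.png')
q=[ray(t,u,v,.017) for u,v in((398,197),(456,199),(453,268),(392,264))]
print([np.degrees(np.arctan2(*(q[i]-q[j])[[1,0]])) for i,j in((0,3),(1,2))])
E
```

```text
[0.57184161 0.00978127 0.05156087] [-1.10150379e-01  9.93914851e-01  4.03413277e-04] 0.4744207687439589 [0.57604739 0.14905708 0.15173288] [-1.02070864e+01  3.67545972e+01  9.60538584e+01 -8.95584940e-03
  4.72949523e+01 -1.65250116e+01]
[np.float64(286.3643281782818), np.float64(250.72544670496194)] (559.0, array([0.59482833, 0.00459838, 0.095     ]))
amber at gate? None
[np.float64(-4.9190854871477665), np.float64(-4.159763635988684)]
```

>>> {"method": "jog_arm", "body": {
  "delta_pos": [
    [0.8,-4,1],
    [1.6,-9,1],
    [2.5,-14,1],
    [3.3,-19,1],
    [4.1,-24,1],
    [4.8,-28,1],
    [5.1,-30.9,1],
    [5.1,-30.9,-1],
    [5.1,-30.9,-4],
    [5.1,-30.9,-6],
    [5.1,-30.9,-7.4],
    [5.1,-30.9,-7.4]
  ],
  "turn": [-1,-3,-5,-7,-9,-10.8,-10.8,-10.8,-10.8,-10.8,-10.8,-10.8],
  "grip": [1,1,1,1,1,1,1,1,1,1,1,1]
}}

```text
time_s: 28.45
position: [0.6226, -0.2976, -0.0242]
tcp_rot: [[0.077, 0.997, -0.002], [0.997, -0.077, 0.002], [0.002, -0.003, -1.0]]
force: [0.5, -0.2, -1.1]
opening: 0.473
grasp_force: 30.0
```

```bash
python3 - <<'E'
from h import *
s=read_state(); print(s['position'],s['tcp_rot'][:,0],s['opening'],s['force'])
c=snap('side','s9')
print(proj(c,[.624,-.29,.02]),amber(c['color'],c,(280,120,400,210),.025))
E
```

```text
[ 0.62264586 -0.29757561 -0.02417585] [0.07692701 0.99703553 0.00154228] 0.4731527786861808 [ 0.54205378 -0.20524384 -1.10591362]
[np.float64(341.29254957034533), np.float64(160.28443575815652)] (341.0, array([ 0.63752649, -0.31063175,  0.025     ]))
```

>>> {"method": "jog_arm", "body": {
  "delta_pos": [
    [0,0,-0.2],
    [0,0,-0.4],
    [0,0,-0.4]
  ],
  "turn": [0,0,0],
  "grip": [1,1,1]
}}

```text
time_s: 28.88
position: [0.6236, -0.2989, -0.0263]
tcp_rot: [[0.078, 0.997, 0.0], [0.997, -0.078, -0.0], [-0.0, 0.0, -1.0]]
force: [0.9, -0.1, 0.1]
opening: 0.478
grasp_force: 30.0
```

>>> {"method": "jog_arm", "body": {
  "delta_pos": [
    [0,0,-0.1],
    [0,0,-0.2],
    [0,0,-0.2]
  ],
  "turn": [0,0,0],
  "grip": [1,1,1]
}}

```text
time_s: 29.25
position: [0.6234, -0.2988, -0.0288]
tcp_rot: [[0.078, 0.997, -0.0], [0.997, -0.078, 0.0], [0.0, -0.0, -1.0]]
force: [-0.4, -0.1, -0.1]
opening: 0.475
grasp_force: 30.0
```

>>> {"method": "jog_arm", "body": {
  "delta_pos": [
    [0,0,-0.1],
    [0,0,-0.2],
    [0,0,-0.2]
  ],
  "turn": [0,0,0],
  "grip": [1,1,1]
}}

```text
time_s: 29.62
position: [0.6234, -0.2987, -0.0308]
tcp_rot: [[0.078, 0.997, -0.0], [0.997, -0.078, 0.0], [0.0, -0.0, -1.0]]
force: [-0.3, 0.4, -0.4]
opening: 0.477
grasp_force: 30.0
```

>>> {"method": "jog_arm", "body": {
  "delta_pos": [
    [0,0,-0.1],
    [0,0,-0.15],
    [0,0,-0.15]
  ],
  "turn": [0,0,0],
  "grip": [1,1,1]
}}

```text
time_s: 30.0
position: [0.6234, -0.2988, -0.0322]
tcp_rot: [[0.078, 0.997, -0.0], [0.997, -0.078, 0.0], [0.0, -0.0, -1.0]]
force: [0.2, 0.2, -0.7]
opening: 0.483
grasp_force: 30.0
```

>>> {"method": "jog_arm", "body": {
  "delta_pos": [
    [0,0,0],
    [0,0,0],
    [0,0,0],
    [0,0,0],
    [0,0,0],
    [0,0,0],
    [0,0,1],
    [0,0,4],
    [0,0,8],
    [-4,0,12],
    [-8,0,14],
    [-10,0,14]
  ],
  "turn": [0,0,0,0,0,0,0,0,0,0,0,0],
  "grip": [0.3,0.3,0.3,0.3,0.3,0.3,0.3,0.3,0.3,0.3,0.3,0.3]
}}

```text
time_s: 31.5
position: [0.5229, -0.2995, 0.1109]
tcp_rot: [[0.078, 0.997, 0.003], [0.997, -0.078, -0.003], [-0.003, 0.003, -1.0]]
force: [-0.8, 0.0, -0.3]
opening: 0.701
grasp_force: 0.0
```

```bash
python3 - <<'E'
from h import *
s=read_state(); print(s['position'],s['opening'],s['force'])
c=snap('side','s10'); im=c['color']; o=cv2.imread('pics/side.png')
print('amber',amber(im,c,(280,120,400,210),.011))
# frame bright pixels in the tray vs start
x0,y0,x1,y1=285,125,395,205
m=((im[y0:y1,x0:x1].min(2)>200)|((im[y0:y1,x0:x1,2].astype(int)-im[y0:y1,x0:x1,0])>60)).astype(np.uint8)
n,lab,st,_=cv2.connectedComponentsWithStats(m)
for i in range(1,n):
    if st[i,4]>60:
        pts=np.argwhere(lab==i)[:,::-1].astype(np.float32)+[x0,y0]
        w=np.array([ray(c,u,v,.011)[:2] for u,v in pts],np.float32)*1000
        print(st[i],cv2.minAreaRect(w))
        cn=cv2.boxPoints(cv2.minAreaRect(w)); print(cn.round())
g=(cv2.absdiff(im,o)[180:290,340:400].max(2)>60).mean(); print('pick region diff',g)
E
```

```text
[ 0.52287616 -0.29953553  0.11094298] 0.7005617278375604 [-0.76141425  0.00531951 -0.33575622]
amber (193.0, array([ 0.61191512, -0.27985579,  0.011     ]))
[ 38  25  37  29 511] ((623.9021606445312, -290.1361999511719), (78.10472869873047, 44.48494338989258), 84.33573150634766)
[[ 598. -327.]
 [ 642. -331.]
 [ 650. -253.]
 [ 606. -249.]]
pick region diff 0.03439393939393939
```

The frame's measured outline, 78 x 44 mm at (0.624, -0.290), fits a flat 76 x 42 plate in the middle of the tray. The pick is lying where it was put down. Handing in.

```bash
python3 -c "
from rig import *
print(hand_in())"
```

```text
the job is handed in; nothing more can be done
None
```

The job is handed in (no verdict came back): I drew the frame out past the catch with the pick and laid it in the middle of the tray, with the pick back on the bare table; the last camera measurement fits the frame lying flat, but I did not re-check the bystanders.

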